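# Open the canister with an unknown thread hand

### The arm

A 6-joint arm with a two-finger parallel gripper is mounted at the origin on a cart in front of the work surface, level with it; the furniture and walls round the work are solid. World frame = base frame: x ahead of the robot, y to its left, z up, the work surface at z = 0. Lengths are in m, angles in rad, forces in N, time in s.
With the tool pointing down it reaches from about 0.35 to 0.775 m from the base axis. Payload 5.5 kg.
Tool frame: the origin (TCP) lies at the very end of the fingers, on their centre line; the grasp point (between the pads) lies 19 mm behind it (grip_point_offset is the distance from the TCP to the grasp point, in m); z points along the fingers, y is the direction in which the jaws open and shut (so a half turn about z gives the same grasp; the last joint's range is limited). The gripper opens to 85 mm and grips with 20 to 120 N. Pads are 22 mm wide; open, the fingers measure 114 mm over their backs; the gripper's body (76 mm by 85 mm) begins 54 mm behind the grasp point. The pads swing forward as they close: fully open they stand 13 mm farther back than shut.
Start: joints at [-1.29, 0.313, 0.046, 1.304, 0, 1.431], TCP at [0.235, -0.525, 0.231] pointing down, gripper open.
Joint ranges: [-2.76, 2.76], [-0.86, 1.69], [-1.03, 1.26], [-2.2, 2.34], [-1.47, 1.5], [-3.14, 3.14]. Speed limits (rad/s): [2.57, 2.57, 3.14, 3.14, 3.14, 3.14].

### API

Orientations are given as a unit quaternion [w, x, y, z].
In Python, from workcell import * gives the robot as it stands.
- The arm moves only by the shell command python3 -m crank 'ROWS' [OPENING] [FORCE]. ROWS is a JSON object of lists of equal length, an entry for each row: "travel": the shift along the tool's x, y, z in units of 40 mm (1.0 is 40 mm), a list of three; "turn": the turn about the tool's z in rad. In form: {"travel": [[x, y, z], ...], "turn": [turn, ...]}. A call has 1 to 5 rows; each row is the pose to reach, as a shift and turn from the pose commanded when the call began, along the tool's axes at that moment; what a row does not reach only later rows make up. A row lasts 1/12 s, in which the tool goes at most 41.7 mm and 7.16 degrees, less where a joint would pass 70% of its speed; a pose out of reach is approached as far as the arm can. A call with a gripper value outside its range is refused whole. OPENING is the finger opening in mm, from 0 to 85.4, set as the call begins (- or left out, the last holds). The fingers move at their own pace and stop on an object; FORCE is the grip in N (left out, the last holds). Time passes only in rows, so rows that repeat a pose let the fingers close. It gives the time, the measured TCP pose, the force and the opening at its end, in the units of the state.
- get_state(): the state, without advancing time (a new reading comes with each control period).
- read_camera(name): name is "scene" or "top" or "wrist"; returns a dict with "image" (400x640x3 uint8, red, green, blue), "K" (3x3 intrinsics, pixels), "R" (3x3) and "t" (3): a world point X has camera coordinates R X + t. Camera axes: x right, y down, z forward; pixel columns grow to the right and rows downward; lengths in m; the calibration is good to about 2 mm. A picture is of the moment at which its call begins. There is no depth.
- hand_in(): hands the job in, once; it reports no verdict.
The state is a dict: "clock": time; "joint_pos": joint angles; "qvel": joint speeds; "tau": joint torques, N m; "tcp_pos": TCP position; "orientation": TCP orientation; "wrist_force": force on the tool from outside, world axes, zero at the start; "ft_torque": the same for the moment, N m; "finger_gap": finger opening in m.
Only numpy, scipy, OpenCV 4.12 (cv2) and the standard library are available. Lean on these libraries where they do the work, as an engineer would, in place of code of your own. Each camera call takes 0.05 s, during which the arm holds its last target. There are 200 camera calls.

### The job

Take the cap off the white canister that is screwed to the worktop. It is a twist-lock cap, and you cannot see whether it loosens clockwise or anticlockwise: try it one way, and if it soon stops hard, turn it the other way, about a sixth of a turn to its stop. Then lift the cap straight up and finish while still holding it, level and still, about 10 cm above the canister's mouth; leave the glass, the cup and the pepper mill alone.

Things in the scene. Friction and masses are not known exactly. Their poses are not given: they have to be found in the camera images.
- canister: White stoneware canister on a steel foot fixed to the worktop; it cannot move. Body 94 mm in diameter, foot 112 mm, neck 74 mm; its rim (mouth) is 110 mm above the worktop. Origin at the centre of its underside, z up. With the cap locked, the cap's x axis lies within 5 degrees of the canister's x axis.
- mouth (a point): Centre of the canister's mouth, level with the rim. Two lips inside hold the cap's lugs down. From its start the cap turns only 3 to 17 degrees the wrong way before a hard stop; the right way it turns about 62 degrees (55 to 70) to a hard stop, and there, or up to 6 degrees before, it lifts straight out. Which way is right changes from start to start and cannot be seen.
- cap: Dark wooden cap on the canister's rim: a disc 88 mm in diameter, 10 mm thick, with an upright bar grip on top. Origin at the centre of the disc's underside, z up, x along the bar. A stem with two lugs, hidden when closed, reaches 20 mm below it. About 0.16 kg. It turns with almost no resistance, held only by its weight, and has 1.5 to 2 mm of play sideways and upwards.
- cap_grip (a point): Centre of the cap's bar grip, 33 mm above the disc's underside. The bar is 58 mm long (cap x), 15 mm thick (cap y, the way to pinch it), from 10 to 48 mm above the underside, edges rounded.
- glass: Teal drinking glass, 68 mm in diameter, 84 mm high; origin at the centre of its underside. Leave alone.
- cup: Small white espresso cup with a dark green band, 63 mm in diameter with a handle, 51 mm high; origin at its underside. Leave alone.
- mill: Dark wooden pepper mill, 58 mm in diameter, 170 mm high; origin at the centre of its underside. Leave alone.
Not all that is in view belongs to the job. Leave any blue or yellow look-alike of the cap alone.

How it is judged:
On the way:
1. the cap, still on the canister, has been turned at least 45 degrees to free its lugs (angle between the x axis of cap and the x axis of canister, either way round above 0.785 rad and z of cap in the frame of canister below 0.125 m and horizontal distance between cap and canister below 0.006 m), for 0.05 s.
At the end, for the whole second after the job is handed in: The cap is held between the fingers, off the canister, its underside 6 to 15 cm above the rim and within 6 cm sideways of the canister's axis, within 15 degrees of level, slower than 3 cm/s; glass, cup and mill stand upright within 3 cm of where they were (z of cap in the frame of canister between 0.17 and 0.26 m and horizontal distance between cap and canister below 0.06 m and angle between cap's own z axis and vertical below 0.26 rad and contact force between the fingers and cap above 1 N and contact force between cap and canister below 0.05 N and linear speed of cap below 0.03 m/s and distance of each of glass, cup, mill from where it was at the start of the episode below 0.03 m and angle between each of glass, cup, mill's own z axis and vertical below 0.2 rad); the arm keeps its last pose, push and grip.
It fails at once if the glass, cup or pepper mill is pushed more than 3 cm or tipped over (distance of any of glass, cup, mill from where it was at the start of the episode above 0.03 m or angle between any of glass, cup, mill's own z axis and vertical above 0.5 rad).
It also fails if it takes over 54 s, if anything falls off the work surface, if the arm or the gripper's body presses on something with over 40 N, if the wrist force passes 120 N, or if a joint passes its speed limit or range.

## Working session

There is one attempt and no reset: what is moved stays moved. The work goes in short steps, Python scripts to look and compute and a shell command to move; the robot and the scene stay as the last step left them, time stands still between calls to the robot, and variables do not carry over. Pictures are saved under pics/ and viewed, about 8 in all and at most 12, crops included, and the job is handed in when it is done.

```bash
mkdir -p pics
python3 - <<'E'
from workcell import *
import cv2,numpy as np
s=get_state();print({k:np.round(v,3).tolist() for k,v in s.items()})
for n in("scene","top"):
    c=read_camera(n);cv2.imwrite(f"pics/{n}0.png",c["image"][:,:,::-1]);print(n,c["K"].tolist(),c["R"].round(4).tolist(),c["t"].round(4).tolist())
E
```

```text
{'clock': 0.0, 'joint_pos': [-1.29, 0.314, 0.045, 1.304, 0.0, 1.431], 'qvel': [-0.0, -0.002, -0.001, -0.001, -0.001, 0.0], 'tau': [-0.0, -48.063, 29.853, 0.019, -0.0, -0.0], 'tcp_pos': [0.235, -0.524, 0.23], 'orientation': [-0.001, 0.978, 0.209, -0.0], 'wrist_force': [-0.127, 0.573, 0.158], 'ft_torque': [0.009, -0.013, 0.003], 'finger_gap': 0.086}
scene [[517.1797354395345, 0.0, 318.2199647152097], [0.0, 517.1797354395345, 203.75735937361114], [0.0, 0.0, 1.0]] [[-0.1545, -0.988, 0.0031], [-0.6817, 0.1043, -0.7241], [0.7151, -0.114, -0.6896]] [0.2595, 0.3891, 1.1569]
top [[361.16841985160767, 0.0, 314.607729468991], [0.0, 361.16841985160767, 194.99001122925688], [0.0, 0.0, 1.0]] [[0.0134, -0.9992, -0.0386], [-0.9936, -0.0089, -0.1129], [0.1124, 0.0398, -0.9929]] [0.2163, 0.5037, 0.9076]
```

View pics/scene0.png

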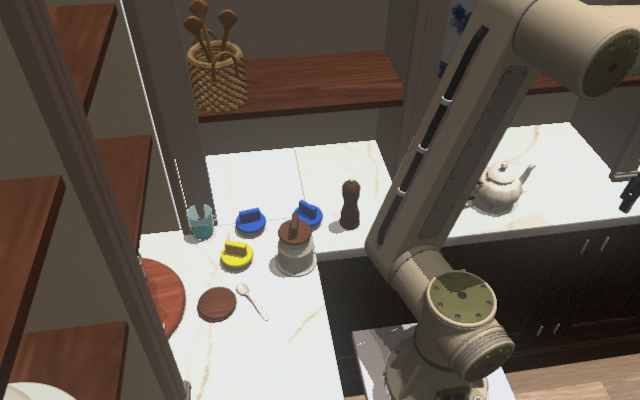

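View pics/top0.png

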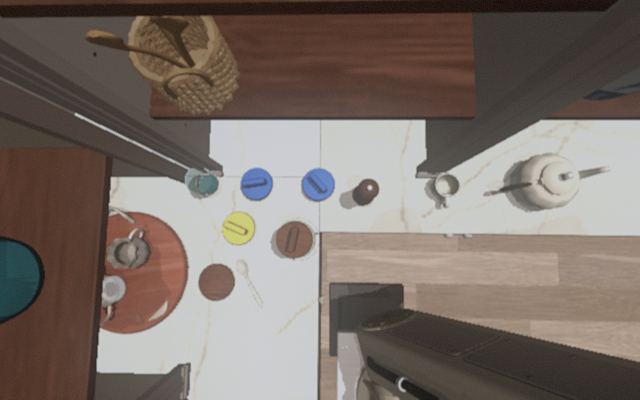

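The canister's cap is at about (296,235) in the scene view and (294,239) in the top view, with its bar near image-vertical. The mill is to its right at (366,192), the cup is at (446,187) and the glass is at (205,183). I'll enlarge the cap in both views.

Run:
```python
import cv2,numpy as np
a=cv2.imread("pics/scene0.png")[205:280,260:335];b=cv2.imread("pics/top0.png")[205:280,255:330]
f=lambda i:cv2.resize(i,(400,400),interpolation=cv2.INTER_CUBIC)
cv2.imwrite("pics/crop.png",np.hstack([f(a),f(b)]))
```

```text
(no output)
```

View pics/crop.png

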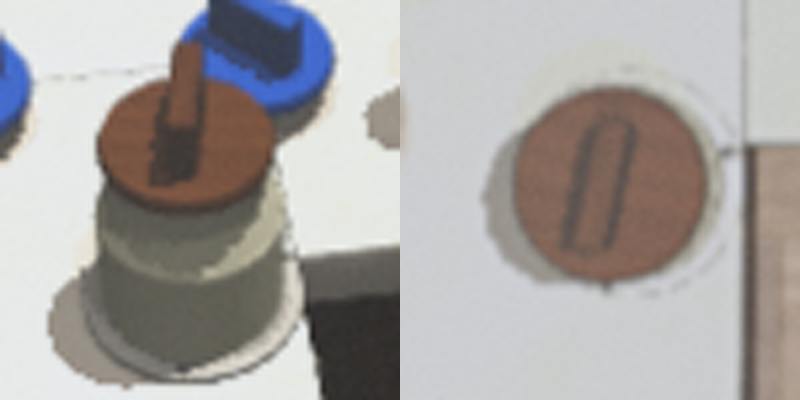

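The disc centre is at crop (610,183), which is top pixel (294.2,239.1). The bar's top ridge runs from crop (615,120) to (588,247), i.e. top pixels (295.1,227.3) to (290.0,251.1). In the scene view the disc centre is at crop (186,143), pixel (294.7,231.6).

```bash
cat > h.py <<'E'
from workcell import *
import numpy as np
from scipy.spatial.transform import Rotation as Ro
def ray(c,u,v,z):
    d=c["R"].T@np.linalg.solve(c["K"],[u,v,1]);o=-c["R"].T@c["t"];return o+d*(z-o[2])/d[2]
def pose():
    s=get_state();q=s["orientation"];return np.array(s["tcp_pos"]),Ro.from_quat([q[1],q[2],q[3],q[0]]).as_matrix(),s
E
python3 - <<'E'
from h import *
t=read_camera("top");s=read_camera("scene")
print("disc top",ray(t,294.2,239.1,.12),"scene",ray(s,294.7,231.6,.12))
a=ray(t,295.1,227.3,.158);b=ray(t,290,251.1,.158);print("bar",a,b,(a+b)/2,np.linalg.norm(a-b),"yaw",np.degrees(np.arctan2(*(a-b)[[1,0]])))
p,R,_=pose();print(p,R.round(3))
for n,u,v in(("mill",367,187),("cup",446,187),("glass",207,184)):print(n,ray(t,u,v,.17 if n=="mill" else .06))
c=ray(t,294.2,239.1,.12);print("units",R.T@(np.r_[c[:2],.26]-p)/.04)
E
```

```text
disc top [0.38735732 0.26468869 0.12      ] scene [0.37978386 0.26423002 0.12      ]
bar [0.41393783 0.25958663 0.158     ] [0.36114513 0.26991733 0.158     ] [0.38754148 0.26475198 0.158     ] 0.053793980711394594 yaw -11.071968096626119
[ 0.23477122 -0.52455771  0.23074332] [[ 0.913  0.408 -0.   ]
 [ 0.408 -0.913  0.001]
 [ 0.    -0.001 -1.   ]]
mill [0.50452234 0.10059587 0.17      ]
cup [ 0.52117881 -0.10739761  0.06      ]
glass [0.52403246 0.49754117 0.06      ]
units [ 11.54177978 -16.45255427  -0.71133826]
```

```bash
cat > plan.py <<'E'
from h import *
import sys
# args: x y z yaw(rad) quadruples -> travel (40mm units) and turn for successive calls, assuming each is reached
p,R,s=pose();yaw=np.arctan2(R[1,0],R[0,0])
a=np.array(sys.argv[1:],float).reshape(-1,4)
print("now",p.round(4),"yaw",round(yaw,4),"q",np.round(s["joint_pos"],2),"F",np.round(s["wrist_force"],1),"tau",np.round(s["ft_torque"],2),"gap",s["finger_gap"],"t",s["clock"])
for w in a:
    turn=-(w[3]-yaw);print((R.T@(w[:3]-p)/.04).round(2),"turn",round(turn,3))
    yaw=w[3];p=w[:3];c,n=np.cos(yaw),np.sin(yaw);R=np.array([[c,n,0],[n,-c,0],[0,0,-1]])
E
python3 plan.py .32 -.38 .27 1.0 .40 -.2 .27 1.58 .42 0 .27 2.16 .40 .16 .27 2.74 .386 .2645 .25 2.948
```

```text
now [ 0.2348 -0.5246  0.2307] yaw 0.4208 q [-1.29  0.31  0.05  1.3  -0.    1.43] F [ 0.   0.  -0.1] tau [ 0.01  0.02 -0.02] gap 0.08520798719717201 t 0.2
[ 3.42 -2.43 -0.98] turn -0.579
[ 4.87 -0.75  0.  ] turn -0.58
[5.   0.55 0.  ] turn -0.58
[3.6  1.81 0.  ] turn -0.58
[1.34 2.27 0.5 ] turn -0.208
```

```bash
python3 -m crank '{"travel":[[3.42,-2.43,-0.98],[3.42,-2.43,-0.98],[3.42,-2.43,-0.98],[3.42,-2.43,-0.98],[3.42,-2.43,-0.98]],"turn":[-0.58,-0.58,-0.58,-0.58,-0.58]}' 85 40
python3 plan.py .40 -.2 .27 1.58 .42 0 .27 2.16
```

```text
clock: 0.62
tcp_pos: [0.3222, -0.3756, 0.2725]
orientation: [0.0, 0.875, 0.484, 0.001]
wrist_force: [1.4, 0.1, -0.1]
finger_gap: 0.0847
now [ 0.3222 -0.3756  0.2725] yaw 1.0113 q [-1.03  0.15 -0.07  1.36  0.    1.11] F [ 1.4  0.1 -0.1] tau [0.   0.03 0.02] gap 0.08465106094073656 t 0.6167
[ 4.75 -0.68  0.07] turn -0.569
[5.   0.55 0.  ] turn -0.58
```

```bash
python3 -m crank '{"travel":[[4.8,-0.7,0],[4.8,-0.7,0],[4.8,-0.7,0],[4.8,-0.7,0],[4.8,-0.7,0]],"turn":[-0.58,-0.58,-0.58,-0.58,-0.58]}'
python3 -m crank '{"travel":[[5,0.55,0],[5,0.55,0],[5,0.55,0],[5,0.55,0],[5,0.55,0]],"turn":[-0.58,-0.58,-0.58,-0.58,-0.58]}'
python3 plan.py .40 .16 .27 2.74 .386 .2645 .25 2.948
```

```text
clock: 1.03
tcp_pos: [0.4005, -0.2004, 0.2706]
orientation: [-0.0, 0.701, 0.713, 0.0]
wrist_force: [0.0, 0.3, -0.4]
finger_gap: 0.085
clock: 1.45
tcp_pos: [0.4196, -0.0008, 0.2706]
orientation: [0.0, 0.468, 0.884, 0.0]
wrist_force: [0.6, 0.4, 0.1]
finger_gap: 0.0851
now [ 0.4196 -0.0008  0.2706] yaw 2.1673 q [-0.19  0.   -0.23  1.34  0.    0.78] F [0.6 0.4 0.1] tau [ 0.01 -0.03  0.02] gap 0.08510640650811366 t 1.45
[3.6  1.85 0.02] turn -0.573
[1.34 2.27 0.5 ] turn -0.208
```

```bash
python3 -m crank '{"travel":[[3.6,1.85,0],[3.6,1.85,0],[3.6,1.85,0],[3.6,1.85,0],[3.6,1.85,0]],"turn":[-0.58,-0.58,-0.58,-0.58,-0.58]}'
python3 -m crank '{"travel":[[1.34,2.27,0.5],[1.34,2.27,0.5],[1.34,2.27,0.5],[1.34,2.27,0.5],[1.34,2.27,0.5]],"turn":[-0.2,-0.2,-0.2,-0.2,-0.2]}'
python3 -m crank '{"travel":[[0,0,0],[0,0,0],[0,0,0]],"turn":[0,0,0]}'
python3 plan.py .386 .2645 .2 2.948
python3 - <<'E'
from h import *
import cv2
c=read_camera("wrist");cv2.imwrite("pics/w1.png",c["image"][:,:,::-1])
E
```

```text
clock: 1.87
tcp_pos: [0.3999, 0.163, 0.2705]
orientation: [-0.0, 0.192, 0.981, 0.001]
wrist_force: [0.0, -1.3, 0.5]
finger_gap: 0.085
clock: 2.28
tcp_pos: [0.3867, 0.2629, 0.2498]
orientation: [-0.001, 0.099, 0.995, -0.001]
wrist_force: [0.2, 0.2, -0.0]
finger_gap: 0.085
clock: 2.53
tcp_pos: [0.3879, 0.2612, 0.2508]
orientation: [0.0, 0.101, 0.995, 0.0]
wrist_force: [-0.9, -0.5, 0.5]
finger_gap: 0.0849
now [0.3879 0.2612 0.2508] yaw 2.9391 q [ 0.42  0.1  -0.18  1.3  -0.    0.62] F [-0.9 -0.5  0.5] tau [-0.   -0.01 -0.02] gap 0.08491297013040607 t 2.5333
[0.06 0.07 1.27] turn -0.009
```

View pics/w1.png

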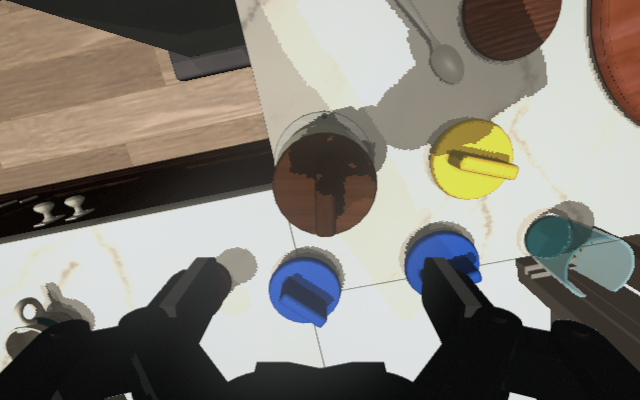

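The wrist view shows the disc centred at about (325,184), with the bar vertical in the image from (330,165) to (325,235), between the fingers. The near end of the bar's top is at about (326,235). I'll check the position against this view with the calibration.

Run:
```python
from h import *
import cv2
c=read_camera("wrist")
print(ray(c,325,184,.12),ray(c,326,234,.158))
def pr(X):
    x=c["K"]@(c["R"]@X+c["t"]);return (x[:2]/x[2]).round(1)
for x,y in((.387,.2647),(.384,.2645)): print(pr([x,y,.12]),[pr(np.array([x,y,.158])+.029*k*np.array([np.cos(.193),-np.sin(.193),0])) for k in(1,-1)])
i=c["image"][90:250,250:400,::-1];i=cv2.convertScaleAbs(i,alpha=2.2);cv2.imwrite("pics/w2.png",cv2.resize(i,None,fx=3.7,fy=3.7,interpolation=cv2.INTER_CUBIC))
```

```text
[0.38525725 0.2669955  0.12      ] [0.41262082 0.26170632 0.158     ]
[322.6 186.6] [array([323.3, 238.2]), array([322.7, 159. ])]
[321.7 183.1] [array([322.2, 234.5]), array([321.5, 154.7])]
```

View pics/w2.png

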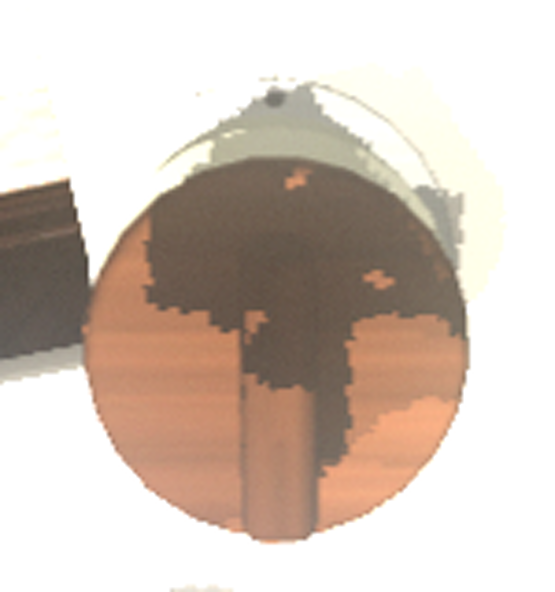

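The bar is centred at about column 325.7 and the disc at 324.4, 2 to 3 px to the right of my prediction. The bar is vertical in the image, so the yaw is good. I'll aim for (0.386, 0.2655).

```bash
python3 plan.py .386 .2655 .127 2.948
```

```text
now [0.3879 0.2613 0.2508] yaw 2.9391 q [ 0.42  0.1  -0.18  1.3  -0.    0.62] F [ 0.4 -0.5  0.3] tau [-0.02  0.02  0.  ] gap 0.08523691296997903 t 2.6333
[0.07 0.09 3.09] turn -0.009
```

```bash
python3 -m crank '{"travel":[[0.07,0.09,0.6],[0.07,0.09,1.2],[0.07,0.09,1.8],[0.07,0.09,2.4],[0.07,0.09,2.8]],"turn":[0,0,0,0,0]}'
python3 -m crank '{"travel":[[0,0,0.2],[0,0,0.3],[0,0,0.3]],"turn":[0,0,0]}'
python3 plan.py .386 .2655 .127 2.948
```

```text
clock: 3.05
tcp_pos: [0.3848, 0.2651, 0.1366]
orientation: [-0.001, 0.101, 0.995, -0.0]
wrist_force: [0.5, -0.3, -0.6]
finger_gap: 0.0851
clock: 3.3
tcp_pos: [0.3855, 0.2657, 0.1263]
orientation: [-0.0, 0.101, 0.995, -0.0]
wrist_force: [0.6, -0.5, -0.1]
finger_gap: 0.085
now [0.3855 0.2657 0.1263] yaw 2.9401 q [ 0.43  0.17 -0.41  0.99 -0.    0.63] F [ 0.6 -0.5 -0.1] tau [ 0.   -0.06  0.01] gap 0.08496481860592564 t 3.3
[-0.01 -0.   -0.02] turn -0.008
```

```bash
python3 -m crank '{"travel":[[0,0,0],[0,0,0],[0,0,0],[0,0,0],[0,0,0]],"turn":[0,0,0,0,0]}' 0 25
python3 -m crank '{"travel":[[0,0,0],[0,0,0],[0,0,0],[0,0,0],[0,0,0]],"turn":[0,0,0,0,0]}'
python3 plan.py
```

```text
clock: 3.72
tcp_pos: [0.3859, 0.2663, 0.127]
orientation: [0.0, 0.1, 0.995, 0.0]
wrist_force: [-0.8, -0.8, -0.4]
finger_gap: 0.0247
clock: 4.13
tcp_pos: [0.3857, 0.2662, 0.1269]
orientation: [0.0, 0.1, 0.995, 0.0]
wrist_force: [-1.4, 0.0, 5.1]
finger_gap: 0.0147
now [0.3857 0.2662 0.1269] yaw 2.9408 q [ 0.43  0.17 -0.41  0.99 -0.    0.63] F [-1.4  0.   5.1] tau [-0.09  0.19 -0.02] gap 0.014713402935581724 t 4.1333
```

```bash
python3 -m crank '{"travel":[[0,0,-0.02],[0,0,-0.02]],"turn":[0,0]}' - 40
python3 plan.py
python3 -m crank '{"travel":[[0,0,0],[0,0,0],[0,0,0]],"turn":[0.04,0.08,0.08]}'
python3 plan.py
python3 -m crank '{"travel":[[0,0,0],[0,0,0],[0,0,0]],"turn":[0.04,0.08,0.08]}'
python3 plan.py
```

```text
clock: 4.3
tcp_pos: [0.3852, 0.266, 0.1269]
orientation: [-0.0, 0.1, 0.995, -0.0]
wrist_force: [-1.1, -0.4, 2.4]
finger_gap: 0.0146
now [0.3852 0.266  0.1269] yaw 2.9408 q [ 0.43  0.17 -0.41  1.   -0.    0.63] F [-1.1 -0.4  2.4] tau [ 0.01  0.01 -0.05] gap 0.014590592255328926 t 4.3
clock: 4.55
tcp_pos: [0.3854, 0.2661, 0.1269]
orientation: [-0.0, 0.14, 0.99, -0.0]
wrist_force: [0.5, -0.6, 0.5]
finger_gap: 0.0146
now [0.3854 0.2661 0.1269] yaw 2.8599 q [ 0.43  0.17 -0.41  0.99 -0.    0.71] F [ 0.5 -0.6  0.5] tau [ 0.06 -0.05 -0.04] gap 0.014616038581838835 t 4.55
clock: 4.8
tcp_pos: [0.3853, 0.266, 0.1269]
orientation: [-0.0, 0.179, 0.984, -0.0]
wrist_force: [0.1, -0.3, 0.2]
finger_gap: 0.0142
now [0.3853 0.266  0.1269] yaw 2.7809 q [ 0.43  0.17 -0.41  1.   -0.    0.79] F [ 0.1 -0.3  0.2] tau [ 0.01 -0.04  0.03] gap 0.01417654141258728 t 4.8
```

```bash
python3 -m crank '{"travel":[[0,0,0],[0,0,0],[0,0,0]],"turn":[0.04,0.08,0.08]}'
python3 plan.py
python3 -m crank '{"travel":[[0,0,0],[0,0,0],[0,0,0]],"turn":[0.04,0.08,0.08]}'
python3 plan.py
```

```text
clock: 5.05
tcp_pos: [0.3853, 0.266, 0.127]
orientation: [-0.0, 0.218, 0.976, -0.0]
wrist_force: [-0.7, 1.4, -0.9]
finger_gap: 0.0141
now [0.3853 0.266  0.127 ] yaw 2.7016 q [ 0.43  0.17 -0.41  1.   -0.    0.87] F [-0.7  1.4 -0.9] tau [-0.05 -0.02  0.  ] gap 0.014134486046277128 t 5.05
clock: 5.3
tcp_pos: [0.3853, 0.2659, 0.127]
orientation: [-0.0, 0.257, 0.966, -0.0]
wrist_force: [0.4, -0.1, -1.5]
finger_gap: 0.0142
now [0.3853 0.2659 0.127 ] yaw 2.622 q [ 0.43  0.17 -0.41  1.   -0.    0.95] F [ 0.4 -0.1 -1.5] tau [-0.05 -0.   -0.02] gap 0.014219564750463395 t 5.3
```

No stop after 18 degrees, so this is the freeing direction. I'll carry on.

```bash
python3 -m crank '{"travel":[[0,0,0],[0,0,0],[0,0,0],[0,0,0],[0,0,0]],"turn":[0.06,0.12,0.18,0.24,0.28]}'
python3 plan.py
python3 -m crank '{"travel":[[0,0,0],[0,0,0],[0,0,0],[0,0,0],[0,0,0]],"turn":[0.06,0.12,0.18,0.24,0.28]}'
python3 plan.py
```

```text
clock: 5.72
tcp_pos: [0.3853, 0.266, 0.127]
orientation: [-0.0, 0.39, 0.921, -0.0]
wrist_force: [0.2, 0.2, -1.3]
finger_gap: 0.0143
now [0.3853 0.266  0.127 ] yaw 2.341 q [ 0.43  0.17 -0.41  1.   -0.    1.23] F [ 0.2  0.2 -1.3] tau [ 0.05 -0.03 -0.01] gap 0.014279903231010024 t 5.7167
clock: 6.13
tcp_pos: [0.3853, 0.2659, 0.127]
orientation: [-0.0, 0.514, 0.858, -0.0]
wrist_force: [0.0, 1.0, -1.6]
finger_gap: 0.0144
now [0.3853 0.2659 0.127 ] yaw 2.061 q [ 0.43  0.17 -0.41  1.   -0.    1.51] F [ 0.   1.  -1.6] tau [-0.01  0.01 -0.02] gap 0.014436600035803725 t 6.1333
```

```bash
for i in 1 2 3; do :; done
python3 -m crank '{"travel":[[0,0,0],[0,0,0],[0,0,0]],"turn":[0.04,0.08,0.08]}' >/dev/null
python3 plan.py
python3 -m crank '{"travel":[[0,0,0],[0,0,0],[0,0,0]],"turn":[0.03,0.05,0.05]}' >/dev/null
python3 plan.py
python3 -m crank '{"travel":[[0,0,0],[0,0,0],[0,0,0]],"turn":[0.03,0.05,0.05]}' >/dev/null
python3 plan.py
```

```text
now [0.3853 0.2659 0.127 ] yaw 1.9824 q [ 0.43  0.17 -0.41  1.   -0.    1.59] F [ 0.3 -0.6 -1.9] tau [-0.04  0.04 -0.06] gap 0.01467397424244894 t 6.3833
now [0.3855 0.2661 0.1272] yaw 1.9321 q [ 0.43  0.17 -0.41  1.   -0.    1.64] F [ 0.5  0.1 -2. ] tau [ 0.04 -0.12  0.02] gap 0.014782887452414035 t 6.6333
now [0.3862 0.2662 0.1274] yaw 1.8812 q [ 0.43  0.17 -0.41  0.99 -0.    1.69] F [ 3.6 -0.2 -2.4] tau [ 0.03 -0.61  0.07] gap 0.01413590943304094 t 6.8833
```

```bash
python3 -m crank '{"travel":[[0,0,0],[0,0,0],[0,0,0]],"turn":[0.03,0.03,0.03]}' >/dev/null
python3 plan.py
python3 -m crank '{"travel":[[0,0,0],[0,0,0],[0,0,0]],"turn":[0.03,0.03,0.03]}' >/dev/null
python3 plan.py
python3 - <<'E'
from h import *
import cv2
c=read_camera("wrist");d=read_camera("scene")
a=cv2.convertScaleAbs(c["image"][:,:,::-1],alpha=1.6)[100:400,170:470];b=d["image"][190:290,250:350,::-1]
cv2.imwrite("pics/w3.png",np.hstack([cv2.resize(a,(400,400)),cv2.resize(b,(400,400))]))
E
```

```text
now [0.3863 0.2662 0.1274] yaw 1.8524 q [ 0.43  0.17 -0.4   0.99 -0.    1.72] F [ 3.7  0.3 -3.7] tau [ 0.03 -1.01  0.29] gap 0.014485830525929898 t 7.1333
now [0.3863 0.2662 0.1274] yaw 1.823 q [ 0.43  0.17 -0.4   0.99 -0.    1.75] F [ 5.3  0.3 -4.5] tau [ 0.02 -1.29  0.72] gap 0.014472301079450694 t 7.3833
```

View pics/w3.png

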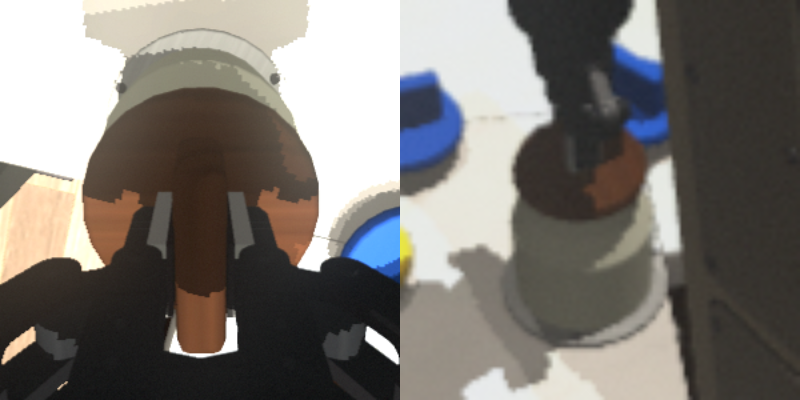

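The bar sits squarely between the pads and has turned with the gripper. Torque is building at about 63 degrees, so this is the stop. I'll back off slightly, then lift gently.

```bash
python3 -m crank '{"travel":[[0,0,0],[0,0,0],[0,0,0]],"turn":[-0.05,-0.05,-0.05]}' >/dev/null
python3 plan.py
python3 -m crank '{"travel":[[0,0,-0.03],[0,0,-0.06],[0,0,-0.1],[0,0,-0.1]],"turn":[0,0,0,0]}' >/dev/null
python3 plan.py
```

```text
now [0.3862 0.2662 0.1275] yaw 1.87 q [ 0.43  0.17 -0.4   0.99 -0.    1.7 ] F [ 5.1  0.4 -3.8] tau [ 0.08 -1.22  0.15] gap 0.014352668680958006 t 7.7333
now [0.3861 0.2665 0.1318] yaw 1.8702 q [ 0.43  0.17 -0.4   1.    0.    1.7 ] F [ 3.8  1.4 -0.9] tau [ 0.28 -0.99  0.1 ] gap 0.014460559388518977 t 8.0667
```

```bash
python3 -m crank '{"travel":[[0,0.02,-0.1],[0,0.02,-0.2],[0,0.02,-0.3],[0,0.02,-0.4],[0,0.02,-0.4]],"turn":[0,0,0,0,0]}' >/dev/null
python3 plan.py
python3 -m crank '{"travel":[[0,0,-0.2],[0,0,-0.4],[0,0,-0.6],[0,0,-0.6]],"turn":[0,0,0,0]}' >/dev/null
python3 plan.py .386 .266 .227 1.87
```

```text
now [0.3852 0.2661 0.1478] yaw 1.8707 q [ 0.43  0.15 -0.37  1.05  0.    1.7 ] F [-0.3 -1.1 -1.3] tau [ 0.07 -0.02  0.03] gap 0.014777923492864666 t 8.4833
now [0.3871 0.2668 0.1733] yaw 1.8709 q [ 0.43  0.14 -0.33  1.11 -0.    1.7 ] F [-0.4  0.3 -1.3] tau [ 0.04 -0.04 -0.03] gap 0.014439041956099354 t 8.8167
[-0.01 -0.03 -1.34] turn 0.001
```

```bash
python3 -m crank '{"travel":[[0,0,-0.35],[0,0,-0.7],[0,0,-1.05],[0,0,-1.25],[0,0,-1.34]],"turn":[0,0,0,0,0]}' >/dev/null
python3 -m crank '{"travel":[[0,0,0],[0,0,0],[0,0,0],[0,0,0],[0,0,0]],"turn":[0,0,0,0,0]}' >/dev/null
python3 -m crank '{"travel":[[0,0,0],[0,0,0],[0,0,0],[0,0,0],[0,0,0]],"turn":[0,0,0,0,0]}' >/dev/null
python3 plan.py
python3 - <<'E'
from h import *
import cv2
c=read_camera("wrist");d=read_camera("scene")
a=cv2.convertScaleAbs(c["image"][:,:,::-1],alpha=1.6)[100:400,170:470];b=d["image"][140:290,225:375,::-1]
cv2.imwrite("pics/w4.png",np.hstack([cv2.resize(a,(400,400)),cv2.resize(b,(400,400))]))
E
```

```text
now [0.3863 0.2664 0.2249] yaw 1.8708 q [ 0.43  0.11 -0.23  1.23 -0.    1.7 ] F [-0.3 -0.2 -1.7] tau [ 0.02  0.01 -0.04] gap 0.014357146582537967 t 10.0667
```

View pics/w4.png

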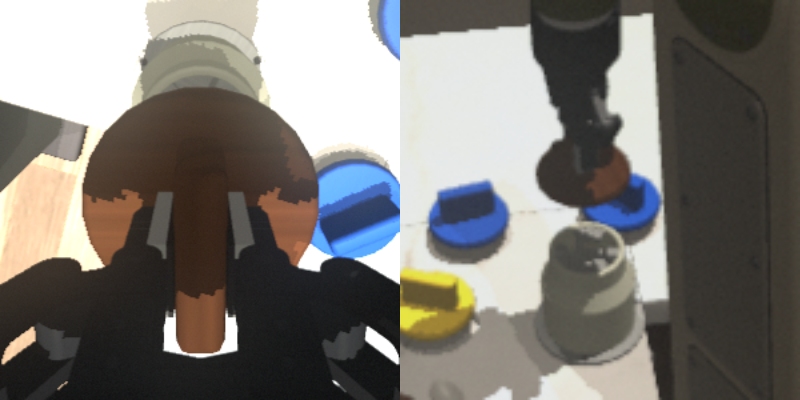

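The cap is held level in the jaws directly above the open canister, at about (585,172) in the right half of the picture. The mouth below it is empty. I'm handing in.

```bash
python3 -c "
from workcell import *
print(get_state()['qvel'].round(3) if hasattr(get_state()['qvel'],'round') else get_state()['qvel']);hand_in()"
```

```text
[-0.002  0.001 -0.001  0.001  0.001  0.001]
the job is handed in; nothing more can be done
```

The cap is off the canister, and I handed in with it held level and still above the mouth. I gripped the bar and turned it clockwise seen from above. It turned freely to a hard stop at about 62 degrees. I backed off about 3 degrees and lifted straight up.

**Last checks before hand-in:**
- **Height:** the underside of the cap is about 0.208 m above the worktop, so roughly 9.8 cm above the rim. I worked this out from the TCP height and the cap's dimensions.
- **Sideways position:** the TCP is within a few millimetres of where I measured the canister's axis.
- **Grip and motion:** the finger gap is 14.4 mm on the bar, the wrist carries about 1.7 N (the cap's weight), and the joints are at rest.
- **Pictures:** the last one shows the cap level in the jaws and clear of the open canister.

**Disagreement:** the top and scene cameras differed by about 7 mm in x on the disc centre. I used the top view, corrected by the wrist view, and the grasp came out centred.

**Not checked:** I did not re-measure the glass, cup and mill afterwards. The planned path passed above the mill and did not reach the glass or the cup, and the wrist force stayed near zero in the readings taken along the way.

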